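# Put the hole saws away in order of size

## Robot

A 7-joint arm with a two-finger parallel gripper is mounted at the origin on the work surface. World frame = base frame: x ahead of the robot, y to its left, z up, the work surface at z = 0. Lengths are in m, angles in rad, forces in N, time in s.
With the tool pointing down it reaches from about 0.425 to 1.025 m from the base axis. Payload 3.6 kg.
Tool frame: the origin (TCP) lies midway between the tips of the shut fingers; the grasp point (between the pads) lies 19 mm behind it; z points along the fingers, y is the line along which they close (so a half turn about z gives the same grasp; the last joint's range is limited). The gripper opens to 85 mm and grips with 20 to 120 N. Pads are 22 mm wide; open, the fingers measure 114 mm over their backs; the gripper's body (76 mm by 85 mm) begins 54 mm behind the grasp point. The pads swing forward as they close: fully open they stand 13 mm farther back than shut.
Start: joints at [1.226, 0.591, 0.048, 1.609, -0.033, 0.943, -0.034], TCP at [0.18, -0.702, 0.198] pointing down, gripper open.
Joint ranges: [-2.69, 2.69], [-0.47, 2.24], [-1.27, 1.36], [0.19, 2.51], [-1.53, 4.68], [0.08, 2.07], [-3.09, 3.09]. Speed limits (rad/s): [2.57, 2.57, 3.14, 3.14, 3.14, 3.14, 3.14].

## Interface

Orientations are given as a 3x3 rotation matrix whose columns are the frame's x, y, z axes.
In Python, from station import ctrl, capture, camera_params gives the robot as it stands. The module is installed in compiled form; this text tells all that it offers.
- The arm moves only by the tool carry_out, never from a script. Its argument "plan" is a list of rows, each a list of 7 numbers: the shift along the tool's x, y, z in m, then the turn, a rotation vector about the tool's x, y, z in rad, then the opening, from 0 (shut) to 1 (fully open). A call has 1 to 20 rows; each row is the pose to reach, as a shift and turn from the pose commanded when the call began, along the tool's axes at that moment; what a row does not reach only later rows make up. A row lasts 1/8 s, in which the tool goes at most 62.5 mm and 10.7 degrees, less where a joint would pass 70% of its speed; a pose out of reach is approached as far as the arm can. A call with a gripper value outside its range is refused whole. The fingers move at their own pace and stop on an object; "newtons" is the grip in N (left out, the last holds). Time passes only in rows, so rows that repeat a pose let the fingers close. It gives the time, the measured TCP pose, the force, the opening and the grip force at its end, in the units of the state.
- ctrl.get_state(): the state, without advancing time (a new reading comes with each control period).
- capture(name): name is "scene" or "top"; returns (picture, depth): 400x640x3 uint8, red, green, blue; 400x640 float32, m along the optical axis (not along the pixel's ray), 0 where there is no reading.
- camera_params(name): a dict with "fx", "fy", "cx", "cy" (pixels), "world_from_camera" (4x4, takes a point from camera to world coordinates). Camera axes: x right, y down, z forward; pixel columns grow to the right and rows downward; lengths in m; the calibration is good to about 2 mm. A picture is of the moment at which its call begins. camera_params takes no time and is no camera call.
- ctrl.sign_off(): hands the job in; it is judged then, once.
The state is a dict: "clock": time; "qpos": joint angles; "dq": joint speeds; "tau": joint torques, N m; "eef_pos": TCP position; "ee_rot": TCP orientation; "wrist_force": force on the tool from outside, world axes, zero at the start; "torque": the same for the moment, N m; "opening": opening from 0.0 (shut) to 1.0 (fully open); "grip_force": force on a finger pad.
Only numpy, scipy, OpenCV 4.12 (cv2) and the standard library are available. Lean on these libraries where they do the work, as an engineer would, in place of code of your own. Each camera call takes 0.05 s, during which the arm holds its last target. There are 200 camera calls.

## Task

Put the four steel hole saws away on the storage board, standing hub up, one centred on each round pad, in order of diameter: the smallest on the pad next to the brass post, and so on up to the largest on the pad farthest from it.

Things in the scene. Friction and masses are not known exactly. Their poses are not given: they have to be found in the camera images.
- saw25_mid (a point): The smallest of four hole saws: a plain steel cup 25 mm in diameter, standing on its teeth on the bench, hub up. All four look alike but for their diameters (25, 36, 47 and 58 mm). The cup is 50 mm high; a hub 18 mm wide stands 6 mm above its closed top. This point is the centre of the cup, on its axis, 25 mm above its underside; z points up out of the hub.
- saw36_mid (a point): The second smallest of four hole saws: a plain steel cup 36 mm in diameter, standing on its teeth on the bench, hub up. All four look alike but for their diameters (25, 36, 47 and 58 mm). The cup is 50 mm high; a hub 18 mm wide stands 6 mm above its closed top. This point is the centre of the cup, on its axis, 25 mm above its underside; z points up out of the hub.
- saw47_mid (a point): The second largest of four hole saws: a plain steel cup 47 mm in diameter, standing on its teeth on the bench, hub up. All four look alike but for their diameters (25, 36, 47 and 58 mm). The cup is 50 mm high; a hub 18 mm wide stands 6 mm above its closed top. This point is the centre of the cup, on its axis, 25 mm above its underside; z points up out of the hub.
- saw58_mid (a point): The largest of four hole saws: a plain steel cup 58 mm in diameter, standing on its teeth on the bench, hub up. All four look alike but for their diameters (25, 36, 47 and 58 mm). The cup is 50 mm high; a hub 18 mm wide stands 6 mm above its closed top. This point is the centre of the cup, on its axis, 25 mm above its underside; z points up out of the hub.
- board: Dark wooden storage board, 80 mm wide, 460 mm long, 12 mm thick, fixed flat on the bench. Origin at the centre of its underside; its y axis runs along its length, its x axis across it, z up.
- pad_a: One of four identical round pale wooden pads (the marks), fixed in a row along the middle of the board, 85 mm apart, in the order a, b, c, d from the board's -y end to its +y end. 66 mm in diameter, 3 mm thick, with a dot at its centre. Origin at the centre of its underside, on the board's top; its upper face, on which a hole saw stands, is 3 mm above that.
- pad_b: One of four identical round pale wooden pads (the marks), fixed in a row along the middle of the board, 85 mm apart, in the order a, b, c, d from the board's -y end to its +y end. 66 mm in diameter, 3 mm thick, with a dot at its centre. Origin at the centre of its underside, on the board's top; its upper face, on which a hole saw stands, is 3 mm above that.
- pad_c: One of four identical round pale wooden pads (the marks), fixed in a row along the middle of the board, 85 mm apart, in the order a, b, c, d from the board's -y end to its +y end. 66 mm in diameter, 3 mm thick, with a dot at its centre. Origin at the centre of its underside, on the board's top; its upper face, on which a hole saw stands, is 3 mm above that.
- pad_d: One of four identical round pale wooden pads (the marks), fixed in a row along the middle of the board, 85 mm apart, in the order a, b, c, d from the board's -y end to its +y end. 66 mm in diameter, 3 mm thick, with a dot at its centre. Origin at the centre of its underside, on the board's top; its upper face, on which a hole saw stands, is 3 mm above that.
- post: Fixed brass post, 45 mm high and 22 mm wide at its foot, standing on the board at one end of the row, 73 mm beyond the nearest pad's centre. It is next to pad_a on some starts and next to pad_d on others. Origin at the centre of its foot. A flat black plug 14 mm wide marks the board's other end.
Things that resemble listed ones, but are neither listed nor needed, are in the scene too. What is shaped like the part that bears saw47_mid but red is not meant.

How it is judged:
By the outcome, as a careful person would: the job done as asked, in the order asked, and still so for the second after the job is handed in, with the robot touching nothing.
It also fails if it takes over 90 s, if anything falls off the work surface, if the arm or the gripper's body presses on something with over 40 N, if the wrist force passes 120 N, or if a joint passes its speed limit or range.

## Working session

There is one attempt and no reset: what is moved stays moved. The work goes in short steps, Python scripts to look and compute and a tool call to move; the robot and the scene stay as the last step left them, time stands still between calls to the robot, and variables do not carry over. Pictures are saved under pics/ and viewed, at most 14 in all, crops included, and the job is handed in when it is done.

Besides the shell and the picture viewer there is one more tool, called after ">>>" as a command line: name --pt "numbers of a row" for each row, then --argument value for the rest. carry_out: Moves the arm, as the interface text tells. Its arguments: {"type":"object","properties":{"plan":{"type":"array","items":{"type":"array","items":{"type":"number"}}},"newtons":{"type":"number"}},"required":["plan"]}

```bash
mkdir -p pics; python3 - <<'E'
from station import ctrl,capture,camera_params
import cv2,numpy as np
for n in("scene","top"):
    p,d=capture(n); cv2.imwrite(f"pics/{n}0.png",p[:,:,::-1]); np.savez(f"{n}0.npz",p=p,d=d)
    c=camera_params(n); print(n,c["fx"],c["cx"],c["cy"]); print(np.round(c["world_from_camera"],3))
s=ctrl.get_state(); print({k:np.round(v,3).tolist() for k,v in s.items()})
E
```

```text
scene 387.03913737908806 318.91752457635744 201.53450275786034
[[ 0.169  0.751 -0.638  0.935]
 [ 0.985 -0.137  0.1   -0.076]
 [-0.012 -0.646 -0.763  0.58 ]
 [ 0.     0.     0.     1.   ]]
top 386.3856700490678 325.63763274341477 200.31471345707405
[[ 0.014 -0.99   0.14   0.368]
 [-1.    -0.015 -0.006  0.006]
 [ 0.008 -0.14  -0.99   0.878]
 [ 0.     0.     0.     1.   ]]
{'clock': 0.1, 'qpos': [1.226, 0.592, 0.048, 1.61, -0.033, 0.943, -0.034], 'dq': [-0.0, -0.001, -0.002, -0.004, -0.002, 0.001, -0.0], 'tau': [0.005, -54.999, 1.553, -19.882, 0.01, 0.004, 0.0], 'eef_pos': [0.18, -0.702, 0.197], 'ee_rot': [[0.969, 0.248, -0.001], [0.248, -0.969, 0.002], [-0.0, -0.002, -1.0]], 'wrist_force': [0.238, 0.151, 0.344], 'torque': [-0.015, -0.005, 0.009], 'grip_force': 0.0, 'opening': 1.002}
```

View pics/scene0.png

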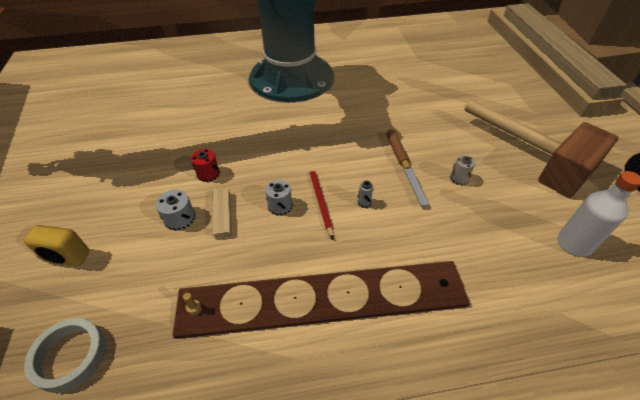

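View pics/top0.png

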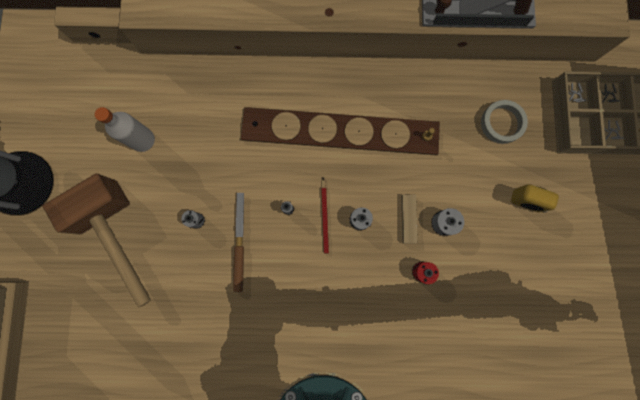

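Scene view: the steel cups are at (176,209), (279,197), (366,194) and (462,170). The red decoy is at (205,165), the brass post at (193,305) and the plug at (444,283). The top view shows the same cups at (448,222), (361,218), (287,207) and (192,219), with the decoy at (426,273) and the post at (430,133). Could be mistaken for a wanted cup: the red cup (426,273 top) and the bottle and tape (far off, wrong shape). I pick the four grey ones.

```bash
cat >h.py <<'E'
import cv2,numpy as np
from station import ctrl,capture,camera_params
def cam(n): return camera_params(n)
def world(n,d):
    c=cam(n); v,u=np.mgrid[0:400,0:640]; T=c["world_from_camera"]
    P=np.stack([(u-c["cx"])/c["fx"]*d,(v-c["cy"])/c["fy"]*d,d],-1)
    W=P@T[:3,:3].T+T[:3,3]; W[d==0]=np.nan; return W
def ray(n,u,v,z):
    c=cam(n);T=c["world_from_camera"]; r=T[:3,:3]@[(u-c["cx"])/c["fx"],(v-c["cy"])/c["fy"],1]
    return T[:3,3]+r*(z-T[2,3])/r[2]
def tri(a,b):
    A=[];B=[]
    for n,(u,v) in (("scene",a),("top",b)):
        c=cam(n);T=c["world_from_camera"];r=T[:3,:3]@[(u-c["cx"])/c["fx"],(v-c["cy"])/c["fy"],1];r/=np.linalg.norm(r)
        M=np.eye(3)-np.outer(r,r);A.append(M);B.append(M@T[:3,3])
    return np.linalg.lstsq(np.vstack(A),np.hstack(B),rcond=None)[0]
def blobs(m,amin):
    k,l,s,c=cv2.connectedComponentsWithStats(m.astype(np.uint8)); return [(l==i) for i in range(1,k) if s[i,4]>=amin]
E
python3 - <<'E'
from h import *
guess={"scene":[(366,194),(462,170),(279,197),(176,209)],"top":[(287,207),(192,219),(361,218),(448,222)]}
for n in("scene","top"):
    f=np.load(n+"0.npz");p,d=f["p"],f["d"];W=world(n,d); hsv=cv2.cvtColor(p,cv2.COLOR_RGB2HSV)
    print(n,"bench z",np.nanmedian(W[230:260,300:340,2]) )
    for i,(u,v) in enumerate(guess[n]):
        s=(slice(v-28,v+28),slice(u-28,u+28)); w=W[s].reshape(-1,3); sat=hsv[s][...,1].ravel()
        q=w[(w[:,2]>.043)&(w[:,2]<.065)&(sat<110)]
        q=q[np.linalg.norm(q[:,:2]-np.median(q[:,:2],0),axis=1)<.035]
        c,r=cv2.minEnclosingCircle((q[:,:2]*1000).astype(np.float32)); lo,hi=q.min(0),q.max(0)
        print(i,len(q),"circ",np.round(c,1),"dia",round(2*r,1),"bbox c",np.round((lo+hi)[:2]*500,1),"size",np.round((hi-lo)[:2]*1000,1),"zpct",np.round(np.percentile(q[:,2],[30,50,95])*1000,1))
    m=(cv2.inRange(hsv,(10,20,130),(30,160,255))>0)
    for b in blobs(m,300):
        ct,_=cv2.findContours(b.astype(np.uint8),0,2); ct=max(ct,key=cv2.contourArea)
        if len(ct)<5: continue
        (u,v),(a,e),_=cv2.fitEllipse(ct); A=cv2.contourArea(ct)
        if 300<A<2500 and abs(A/(np.pi*a*e/4)-1)<.08:
            print("pad?",np.round([u,v,a,e],1),"z depth",np.round(np.nanmedian(W[b],0),4),"ray",np.round(ray(n,u,v,.015),4))
E
```

```text
scene bench z -0.00015734118541066433
0 135 circ [470.2  85.7] dia 25.2 bbox c [471.1  86. ] size [22.8 24.5] zpct [49.3 51.9 57.1]
1 228 circ [441.1 292. ] dia 37.8 bbox c [441.2 292.5] size [36.6 34.9] zpct [49.4 50.3 56.7]
2 420 circ [446.8 -76.9] dia 48.5 bbox c [447.3 -76.6] size [47.1 46.3] zpct [49.2 49.9 56. ]
3 670 circ [ 442.3 -269.4] dia 60.6 bbox c [ 443.  -268.8] size [57.9 57.4] zpct [49.  49.6 55.5]
pad? [399.9 287.1  35.1  41.3] z depth [0.6636 0.0963 0.0149] ray [0.6636 0.0963 0.015 ]
pad? [347.6 292.7  36.7  40.3] z depth [0.6586 0.0115 0.0147] ray [0.6585 0.0114 0.015 ]
pad? [294.5 298.2  37.3  40.6] z depth [ 0.6529 -0.0733  0.0147] ray [ 0.6532 -0.0732  0.015 ]
pad? [240.4 303.9  36.3  42.8] z depth [ 0.6477 -0.1581  0.0147] ray [ 0.6479 -0.158   0.015 ]
top bench z 0.00011186633610726915
0 104 circ [469.9  85.5] dia 24.7 bbox c [470.   85.5] size [24.4 22. ] zpct [50.3 53.  57.4]
1 227 circ [441.3 292.3] dia 36.3 bbox c [441.  292.5] size [32.7 35.9] zpct [49.5 50.5 57.1]
2 364 circ [447.9 -77.3] dia 46.3 bbox c [447.8 -77.6] size [43.7 45.6] zpct [49.5 50.4 56.3]
3 576 circ [ 443.4 -269. ] dia 57.9 bbox c [ 443.9 -268.6] size [56.2 56.3] zpct [49.3 50.1 55.6]
pad? [284.1 234.6   9.8  69.4] z depth [ 4.108e-01  9.540e-02 -1.000e-04] ray [0.4112 0.0915 0.015 ]
```

```bash
cat >>h.py <<'E'
def shift(x,y,z):
    s=ctrl.get_state(); R=np.array(s["ee_rot"]); d=R.T@(np.array([x,y,z])-s["eef_pos"])
    print("shift",np.round(d,4),"y-az deg",round(np.degrees(np.arctan2(R[1,1],R[0,1])),2),"tcp",np.round(s["eef_pos"],4),"zaxis",np.round(R[:,2],4))
E
python3 - <<'E'
from h import *
shift(.4432,-.269,.15)
f=np.load("top0.npz");p,d=f["p"],f["d"]
cv2.imwrite("pics/crop0.png",cv2.resize(p[90:290,160:480,::-1],None,fx=2.5,fy=2.5,interpolation=cv2.INTER_CUBIC))
# pads by dark board mask holes in top view
hsv=cv2.cvtColor(p,cv2.COLOR_RGB2HSV)
roi=np.zeros((400,640),bool); roi[100:160,240:445]=1
m=roi&(p[...,0]>75)
pt={}
for b in blobs(m,300):
    ct,_=cv2.findContours(b.astype(np.uint8),0,2);ct=max(ct,key=cv2.contourArea)
    if cv2.contourArea(ct)>1500: continue
    (u,v),(a,e),_=cv2.fitEllipse(ct); print(np.round([u,v,a,e],1),np.round(ray("top",u,v,.015),4)); pt[round(u)]=(u,v)
for u,s in zip(sorted(pt),[(399.9,287.1),(347.6,292.7),(294.5,298.2),(240.4,303.9)]): print("tri",np.round(tri(s,pt[u]),4))
E
```

```text
shift [ 0.3626 -0.3535  0.0479] y-az deg -75.63 tcp [ 0.1797 -0.7015  0.1972] zaxis [-6.e-04  2.e-03 -1.e+00]
[285.7 125.4  27.7  28.6] [0.6636 0.0951 0.015 ]
[358.9 130.8  27.7  28.6] [ 0.6534 -0.0747  0.015 ]
[395.5 133.6  27.6  28.7] [ 0.6482 -0.1595  0.015 ]
tri [0.6637 0.0956 0.0152]
tri [ 0.658  -0.0324  0.0382]
tri [ 0.6503 -0.1142  0.0335]
```

View pics/crop0.png

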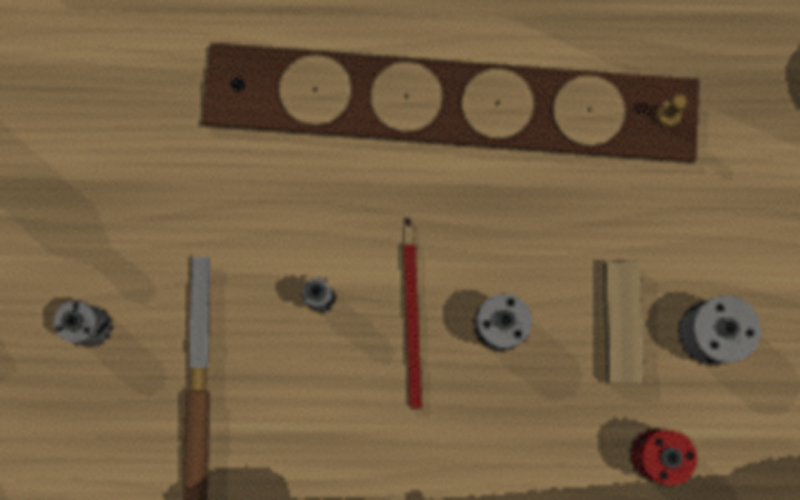

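The crop shows the four grey cups at (77,322), (317,293), (503,320) and (724,328), with the red one apart at (668,457). The choice is confirmed: heights of 50/56 mm and diameters of 25/36/47/58 mm match the text. Board: post at the right end, pads in a clear row. The pad I could triangulate cleanly stands at 15 mm, as expected, and the depth agrees.

Starting with the 58 mm saw.

>>> carry_out --pt "0.045 -0.044 0.0 0 0 -0.16 1" --pt "0.09 -0.088 0.005 0 0 -0.32 1" --pt "0.135 -0.132 0.01 0 0 -0.48 1" --pt "0.18 -0.176 0.02 0 0 -0.64 1" --pt "0.225 -0.22 0.03 0 0 -0.8 1" --pt "0.27 -0.264 0.035 0 0 -0.96 1" --pt "0.315 -0.308 0.04 0 0 -1.12 1" --pt "0.345 -0.337 0.045 0 0 -1.258 1" --pt "0.3626 -0.3535 0.048 0 0 -1.258 1" --pt "0.3626 -0.3535 0.048 0 0 -1.258 1" --pt "0.3626 -0.3535 0.048 0 0 -1.258 1" --newtons 40

```text
clock: 1.48
eef_pos: [0.4425, -0.2711, 0.1501]
ee_rot: [[0.063, 0.998, -0.001], [0.998, -0.063, -0.001], [-0.001, -0.001, -1.0]]
wrist_force: [-0.6, -0.1, -0.6]
opening: 1.0
grip_force: 0.0
```

```bash
python3 - <<'E'
from h import *
shift(.4432,-.269,.012)
for n in ("scene",):
    p,d=capture(n); cv2.imwrite("pics/s1.png",p[:,:,::-1])
E
```

```text
shift [0.0022 0.0007 0.1381] y-az deg -3.64 tcp [ 0.4425 -0.2711  0.1501] zaxis [-1.1e-03 -6.0e-04 -1.0e+00]
```

View pics/s1.png

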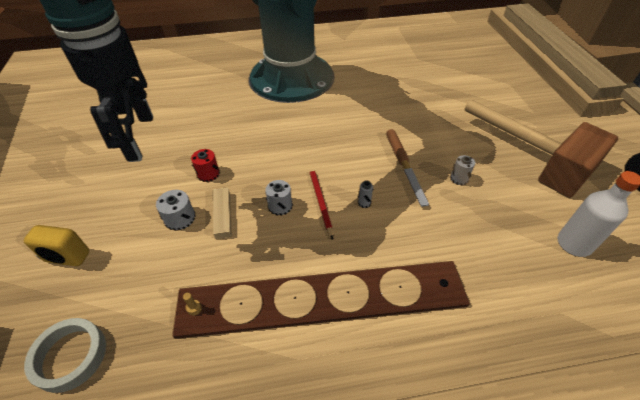

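The gripper (fingertips near (135,155)) is above and behind the 58 mm saw at (176,209). I'll check the finger positions by depth before descending.

```bash
python3 - <<'E'
from h import *
for n in("scene","top"):
    p,d=capture(n);W=world(n,d); m=(W[...,0]>.3)&(W[...,0]<.6)&(W[...,1]<-.15)&(W[...,1]>-.4)&(W[...,2]>.14)
    for lo,hi in((.14,.17),(.17,.19),(.19,.215),(.215,.26),(.26,.35)):
        q=W[m&(W[...,2]>lo)&(W[...,2]<hi)]
        if len(q)>3: print(n,lo,len(q),np.round(np.percentile(q,[2,50,98],axis=0),3).tolist())
s=ctrl.get_state(); print(np.round(s["eef_pos"],4),s["clock"])
E
```

```text
scene 0.19 300 [[0.396, -0.281, 0.196], [0.401, -0.268, 0.207], [0.499, -0.257, 0.215]]
scene 0.215 982 [[0.376, -0.286, 0.216], [0.491, -0.265, 0.246], [0.517, -0.254, 0.259]]
scene 0.26 3942 [[0.406, -0.296, 0.262], [0.477, -0.263, 0.312], [0.513, -0.234, 0.349]]
top 0.19 65 [[0.388, -0.278, 0.197], [0.487, -0.264, 0.208], [0.5, -0.258, 0.215]]
top 0.215 468 [[0.371, -0.282, 0.217], [0.404, -0.264, 0.249], [0.514, -0.254, 0.26]]
top 0.26 1581 [[0.374, -0.282, 0.262], [0.423, -0.259, 0.299], [0.51, -0.234, 0.348]]
[ 0.4425 -0.2715  0.1503] 1.625
```

The open fingertips show at z≈0.197, against the 0.163 I expected from the text. I'll shut the fingers here and measure the true tip.

>>> carry_out --pt "0.002 0.001 0 0 0 0 0" --pt "0.002 0.001 0 0 0 0 0" --pt "0.002 0.001 0 0 0 0 0" --pt "0.002 0.001 0 0 0 0 0" --pt "0.002 0.001 0 0 0 0 0" --pt "0.002 0.001 0 0 0 0 0"

```text
clock: 2.38
eef_pos: [0.4446, -0.2679, 0.1503]
ee_rot: [[0.062, 0.998, -0.0], [0.998, -0.062, -0.0], [-0.0, -0.0, -1.0]]
wrist_force: [0.1, -0.3, 0.8]
opening: 0.002
grip_force: 0.0
```

```bash
python3 - <<'E'
from h import *
for n in("scene","top"):
    p,d=capture(n);W=world(n,d); m=(W[...,0]>.3)&(W[...,0]<.6)&(W[...,1]<-.15)&(W[...,1]>-.4)&(W[...,2]>.1)
    if n=="scene": cv2.imwrite("pics/s2.png",cv2.resize(p[60:240,40:240,::-1],None,fx=3,fy=3))
    for lo,hi in((.1,.15),(.15,.17),(.17,.19),(.19,.215),(.215,.26),(.26,.35)):
        q=W[m&(W[...,2]>lo)&(W[...,2]<hi)]
        if len(q)>3: print(n,lo,len(q),np.round(np.percentile(q,[2,50,98],axis=0),3).tolist())
s=ctrl.get_state(); print(np.round(s["eef_pos"],4),s["clock"],s["opening"])
E
```

```text
scene 0.17 35 [[0.439, -0.278, 0.182], [0.451, -0.262, 0.187], [0.455, -0.256, 0.19]]
scene 0.19 250 [[0.439, -0.276, 0.191], [0.455, -0.262, 0.203], [0.459, -0.256, 0.215]]
scene 0.215 679 [[0.401, -0.28, 0.217], [0.459, -0.257, 0.246], [0.496, -0.25, 0.259]]
scene 0.26 3526 [[0.405, -0.293, 0.263], [0.477, -0.259, 0.317], [0.505, -0.23, 0.349]]
top 0.17 8 [[0.441, -0.263, 0.187], [0.451, -0.258, 0.189], [0.458, -0.257, 0.19]]
top 0.19 82 [[0.433, -0.269, 0.192], [0.444, -0.258, 0.202], [0.459, -0.256, 0.215]]
top 0.215 421 [[0.402, -0.27, 0.22], [0.441, -0.258, 0.241], [0.491, -0.251, 0.259]]
top 0.26 1201 [[0.387, -0.279, 0.262], [0.429, -0.255, 0.294], [0.504, -0.231, 0.349]]
[ 0.4446 -0.2679  0.1503] 2.475 -0.0007288976277087658
```

View pics/s2.png

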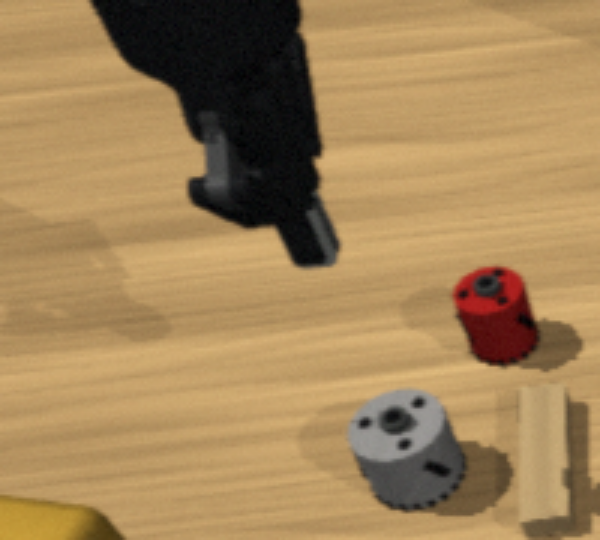

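The closed tip in the crop is at (318,260), and by depth it stands at z≈0.183 while the state says 0.150. So the real tips sit about 33 mm above the reported TCP, with x off by about +3 mm. I'll work from the camera measurements, descend partway and re-measure.

>>> carry_out --pt "-0.001 -0.004 0 0 0 0 1" --pt "-0.001 -0.004 0 0 0 0 1" --pt "-0.001 -0.004 0 0 0 0 1" --pt "-0.001 -0.004 0.03 0 0 0 1" --pt "-0.001 -0.004 0.07 0 0 0 1" --pt "-0.001 -0.004 0.1 0 0 0 1" --pt "-0.001 -0.004 0.12 0 0 0 1" --pt "-0.001 -0.004 0.12 0 0 0 1"

```text
clock: 3.48
eef_pos: [0.4397, -0.2681, 0.0291]
ee_rot: [[0.062, 0.998, -0.003], [0.998, -0.062, 0.001], [0.001, -0.003, -1.0]]
wrist_force: [0.4, 0.2, 0.5]
opening: 0.997
grip_force: 0.0
```

```bash
cat >>h.py <<'E'
def fingers(x,y,zs):
    s=ctrl.get_state(); print("tcp",np.round(s["eef_pos"],4),"op",round(s["opening"],3),"F",np.round(s["wrist_force"],1))
    for n in("scene","top"):
        p,d=capture(n);W=world(n,d); dark=p.max(2)<60
        m=(abs(W[...,0]-x)<.09)&(abs(W[...,1]-y)<.07)&dark
        for lo,hi in zip(zs,zs[1:]):
            q=W[m&(W[...,2]>lo)&(W[...,2]<hi)]
            if len(q)>3: print(n,lo,len(q),np.round(np.percentile(q,[2,50,98],axis=0),3).tolist())
        yield n,p
E
python3 - <<'E'
from h import *
for n,p in fingers(.443,-.269,(.02,.04,.055,.07,.1,.14)):
    if n=="scene": cv2.imwrite("pics/s3.png",cv2.resize(p[90:270,80:280,::-1],None,fx=3,fy=3))
E
```

```text
tcp [ 0.4397 -0.2681  0.0291] op 0.997 F [0.4 0.2 0.5]
scene 0.02 28 [[0.458, -0.254, 0.021], [0.463, -0.249, 0.029], [0.468, -0.244, 0.036]]
scene 0.04 34 [[0.426, -0.273, 0.049], [0.447, -0.263, 0.051], [0.462, -0.254, 0.055]]
scene 0.055 30 [[0.438, -0.275, 0.055], [0.444, -0.268, 0.056], [0.452, -0.261, 0.057]]
scene 0.07 186 [[0.394, -0.275, 0.076], [0.398, -0.265, 0.089], [0.496, -0.254, 0.099]]
scene 0.1 437 [[0.374, -0.281, 0.101], [0.492, -0.261, 0.129], [0.514, -0.251, 0.139]]
top 0.02 72 [[0.354, -0.262, 0.021], [0.435, -0.245, 0.031], [0.465, -0.207, 0.04]]
top 0.04 34 [[0.417, -0.271, 0.041], [0.442, -0.26, 0.05], [0.464, -0.241, 0.055]]
top 0.055 30 [[0.439, -0.274, 0.055], [0.443, -0.268, 0.056], [0.454, -0.262, 0.059]]
top 0.07 23 [[0.389, -0.266, 0.087], [0.397, -0.26, 0.094], [0.495, -0.255, 0.099]]
top 0.1 230 [[0.372, -0.279, 0.107], [0.478, -0.262, 0.128], [0.51, -0.252, 0.14]]
```

View pics/s3.png

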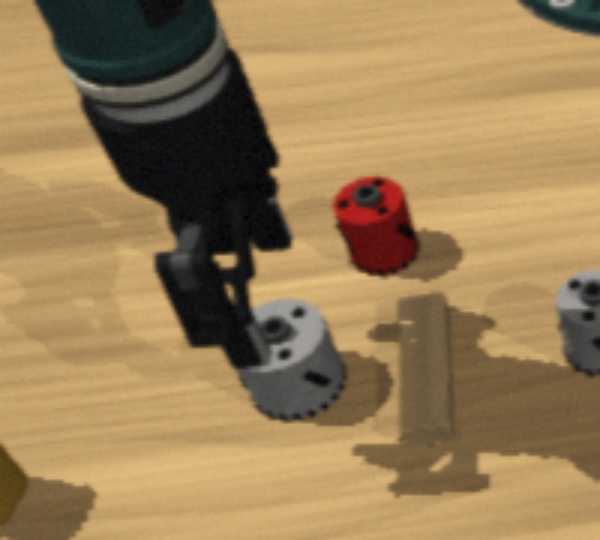

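Open tips are at z≈0.076 and straddle the saw at crop (290,350). The offset is the same as before, about 47 mm open. I'll descend 55 mm, shift −3 mm along x, and grip.

>>> carry_out --pt "-0.003 0 0.02 0 0 0 1" --pt "-0.003 0 0.035 0 0 0 1" --pt "-0.003 0 0.045 0 0 0 1" --pt "-0.003 0 0.055 0 0 0 1" --pt "-0.003 0 0.055 0 0 0 1" --pt "-0.003 0 0.055 0 0 0 0" --pt "-0.003 0 0.055 0 0 0 0" --pt "-0.003 0 0.055 0 0 0 0" --pt "-0.003 0 0.055 0 0 0 0" --pt "-0.003 0 0.055 0 0 0 0" --newtons 40

```text
clock: 4.82
eef_pos: [0.441, -0.2719, -0.0241]
ee_rot: [[0.062, 0.998, 0.001], [0.998, -0.062, -0.001], [-0.0, 0.001, -1.0]]
wrist_force: [0.9, 0.1, 5.5]
opening: 0.671
grip_force: 42.7
```

>>> carry_out --pt "0 0 -0.03 0 0 0 0" --pt "0 0 -0.08 0 0 0 0" --pt "0.03 0.015 -0.12 0 0 0 0" --pt "0.07 0.04 -0.12 0 0 0 0" --pt "0.12 0.07 -0.12 0 0 0 0" --pt "0.17 0.1 -0.12 0 0 0 0" --pt "0.22 0.13 -0.12 0 0 0 0" --pt "0.27 0.16 -0.12 0 0 0 0" --pt "0.31 0.18 -0.12 0 0 0 0" --pt "0.335 0.19 -0.12 0 0 0 0" --pt "0.351 0.2 -0.12 0 0 0 0" --pt "0.351 0.2 -0.12 0 0 0 0" --pt "0.351 0.2 -0.12 0 0 0 0"

```text
clock: 6.45
eef_pos: [0.6607, 0.0638, 0.0948]
ee_rot: [[0.064, 0.998, -0.002], [0.998, -0.064, -0.002], [-0.002, -0.002, -1.0]]
wrist_force: [0.0, -0.4, -2.1]
opening: 0.662
grip_force: 43.6
```

```bash
cat >>h.py <<'E'
def held(x,y,D,lo,hi,target,R=.05):
    "saw in gripper: grey cloud between lo and hi; centre from fixed-diameter circle fit to its side wall"
    from scipy.optimize import least_squares
    s=ctrl.get_state(); print("tcp",np.round(s["eef_pos"],4),"op",round(s["opening"],3),"F",np.round(s["wrist_force"],1))
    for n in("scene","top"):
        p,d=capture(n);W=world(n,d); pp=p.astype(int)
        m=(np.hypot(W[...,0]-x,W[...,1]-y)<R)&(W[...,2]>lo)&(W[...,2]<hi)&(pp.max(2)-pp.min(2)<35)&(pp.max(2)>45)
        q=W[m]
        if len(q)<10: print(n,len(q)); continue
        f=least_squares(lambda c:np.maximum(np.hypot(*(q[:,:2]-c).T)-D/2,0)+0.05*(np.hypot(*(q[:,:2]-c).T)-D/2),[x,y],loss="soft_l1",f_scale=.001)
        print(n,len(q),"bbox",np.round(np.percentile(q,[1,99],axis=0),4).tolist(),"fit",np.round(f.x,4))
        yield n,p
E
python3 - <<'E'
from h import *
for n,p in held(.664,.096,.058,.06,.17,None):
    cv2.imwrite(f"pics/h_{n}.png",cv2.resize(p[180:340,300:500,::-1] if n=="scene" else p[50:210,200:400,::-1],None,fx=2,fy=2))
a=cv2.imread("pics/h_scene.png");b=cv2.imread("pics/h_top.png");cv2.imwrite("pics/h1.png",np.hstack([a,b]))
E
```

```text
tcp [0.6607 0.0638 0.0948] op 0.662 F [ 0.  -0.4 -2.1]
scene 246 bbox [[0.6345, 0.0471, 0.1266], [0.6863, 0.0721, 0.1699]] fit [0.6623 0.069 ]
top 0[ WARN:0@1.925] global loadsave.cpp:275 findDecoder imread_('pics/h_top.png'): can't open/read file: check file path/integrity
Traceback (most recent call last):
ValueError: all the input arrays must have same number of dimensions, but the array at index 0 has 3 dimension(s) and the array at index 1 has 1 dimension(s)
```

```bash
python3 - <<'E'
from h import *
shift(.6617,.0925,.03)
E
```

```text
shift [ 0.0289 -0.001   0.065 ] y-az deg -3.7 tcp [0.6609 0.0637 0.095 ] zaxis [-0.0013 -0.0016 -1.    ]
```

>>> carry_out --pt "0.0289 -0.001 0.0 0 0 0 0" --pt "0.0289 -0.001 0.03 0 0 0 0" --pt "0.0289 -0.001 0.06 0 0 0 0" --pt "0.0289 -0.001 0.065 0 0 0 0" --pt "0.0289 -0.001 0.065 0 0 0 0" --pt "0.0289 -0.001 0.065 0 0 0 0"

```text
clock: 7.3
eef_pos: [0.6637, 0.0951, 0.0317]
ee_rot: [[0.063, 0.998, 0.002], [0.998, -0.063, 0.0], [0.001, 0.002, -1.0]]
wrist_force: [-0.3, 0.1, -0.9]
opening: 0.673
grip_force: 43.6
```

```bash
python3 - <<'E'
from h import *
I=[]
for n,p in held(.664,.096,.058,.04,.11,None):
    c=p[200:340,330:480,::-1] if n=="scene" else p[60:200,220:370,::-1]; I.append(cv2.resize(c,None,fx=2.6,fy=2.6))
cv2.imwrite("pics/h1.png",np.hstack(I))
E
```

```text
tcp [0.6637 0.0951 0.0317] op 0.673 F [-0.3  0.1 -0.9]
scene 725 bbox [[0.6325, 0.0686, 0.059], [0.6989, 0.0964, 0.1072]] fit [0.669  0.0912]
top 0
```

View pics/h1.png

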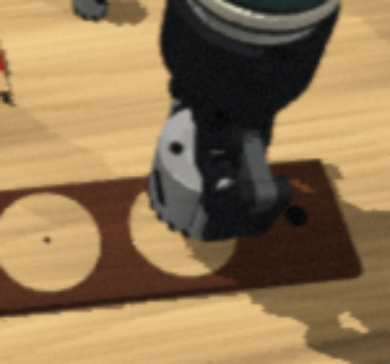

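The held saw (crop (180,180)) hangs above the end pad, slightly towards +y. I'll correct by about 2–3 mm and go down close to the pad.

>>> carry_out --pt "-0.0028 -0.002 0.015 0 0 0 0" --pt "-0.0028 -0.002 0.03 0 0 0 0" --pt "-0.0028 -0.002 0.036 0 0 0 0" --pt "-0.0028 -0.002 0.036 0 0 0 0" --pt "-0.0028 -0.002 0.036 0 0 0 0"

```text
clock: 8.02
eef_pos: [0.6606, 0.0927, -0.0056]
ee_rot: [[0.062, 0.998, 0.0], [0.998, -0.062, 0.0], [0.0, 0.0, -1.0]]
wrist_force: [-0.1, 1.6, -1.0]
opening: 0.67
grip_force: 43.6
```

```bash
cat >>h.py <<'E'
def rim(x,y,ztop,D):
    "fit circle to the closed top face points at height about ztop"
    from scipy.optimize import least_squares
    s=ctrl.get_state(); print("tcp",np.round(s["eef_pos"],4),"z",round(s["eef_pos"][2],4),"F",np.round(s["wrist_force"],1))
    for n in("scene","top"):
        p,d=capture(n);W=world(n,d);pp=p.astype(int)
        m=(np.hypot(W[...,0]-x,W[...,1]-y)<D/2+.008)&(pp.max(2)-pp.min(2)<35)
        h=W[m&(W[...,2]>ztop-.06)&(W[...,2]<ztop+.003)&(pp.max(2)>45)]
        q=h[h[:,2]>ztop-.004]
        if len(h): print(n,len(h),"bbox",np.round(np.percentile(h,[1,99],axis=0),4).tolist(),len(q),"top bbox",np.round([q.min(0),q.max(0)],4).tolist() if len(q) else "")
E
python3 - <<'E'
from h import *
rim(.6636,.0958,.067,.058)
p,d=capture("scene");cv2.imwrite("pics/s5.png",cv2.resize(p[200:340,330:480,::-1],None,fx=3.5,fy=3.5,interpolation=cv2.INTER_CUBIC))
E
```

```text
tcp [ 0.6606  0.0927 -0.0056] z -0.0056 F [-0.1  1.6 -1. ]
scene 648 bbox [[0.6318, 0.0663, 0.011], [0.6985, 0.1105, 0.0698]] 328 top bbox [[0.6291, 0.0667, 0.0633], [0.6951, 0.1017, 0.07]]
```

View pics/s5.png

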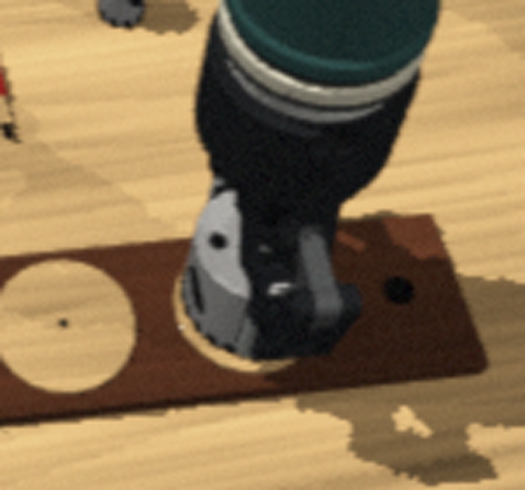

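The saw (crop (225,290)) sits over the pad, with its left edge at y=0.0667, so its centre is at y≈0.0957. I'll lower the last 4 mm, release and lift.

>>> carry_out --pt "0 0 0.002 0 0 0 0" --pt "0 0 0.004 0 0 0 0" --pt "0 0 0.004 0 0 0 0" --pt "0 0 0.004 0 0 0 0"

```text
clock: 8.68
eef_pos: [0.6605, 0.0925, -0.009]
ee_rot: [[0.062, 0.998, 0.0], [0.998, -0.062, -0.0], [-0.0, 0.0, -1.0]]
wrist_force: [-2.3, -1.1, 6.6]
opening: 0.668
grip_force: 44.0
```

>>> carry_out --pt "0 0 0 0 0 0 1" --pt "0 0 0 0 0 0 1" --pt "0 0 0 0 0 0 1" --pt "0 0 0 0 0 0 1" --pt "0 0 -0.03 0 0 0 1" --pt "0 0 -0.08 0 0 0 1" --pt "-0.02 -0.025 -0.12 0 0 0 1" --pt "-0.05 -0.055 -0.12 0 0 0 1" --pt "-0.09 -0.095 -0.12 0 0 0 1" --pt "-0.13 -0.14 -0.12 0 0 0 1" --pt "-0.16 -0.175 -0.12 0 0 0 1" --pt "-0.18 -0.197 -0.12 0 0 0 1" --pt "-0.186 -0.204 -0.12 0 0 0 1" --pt "-0.186 -0.204 -0.12 0 0 0 1" --pt "-0.186 -0.204 -0.12 0 0 0 1"

```text
clock: 10.55
eef_pos: [0.4472, -0.0795, 0.1105]
ee_rot: [[0.06, 0.998, 0.002], [0.998, -0.06, 0.001], [0.001, 0.002, -1.0]]
wrist_force: [0.1, 0.7, 0.4]
opening: 1.004
grip_force: 0.0
```

```bash
cat >>h.py <<'E'
def stand(x,y,z0,D):
    "standing saw: circle fits to closed-top points (z0+50 mm)"
    for n in("scene","top"):
        p,d=capture(n);W=world(n,d);pp=p.astype(int)
        q=W[(np.hypot(W[...,0]-x,W[...,1]-y)<D/2+.012)&(pp.max(2)-pp.min(2)<45)&(W[...,2]>z0+.044)&(W[...,2]<z0+.062)]
        if len(q)<10: print(n,len(q)); continue
        c,r=cv2.minEnclosingCircle((q[:,:2]*1000).astype(np.float32)); b=(q.min(0)+q.max(0))*500
        print(n,len(q),"circ",np.round(c,1),"dia",round(2*r,1),"bbox c",np.round(b[:2],1),"z",np.round(np.percentile(q[:,2],[10,50,95])*1000,1))
E
python3 - <<'E'
from h import *
stand(.6636,.0958,.015,.058)
stand(.4474,-.0771,0,.047)
list(fingers(.447,-.077,(.12,.15,.17,.21)))
shift(.4455,-.0806,-.025)
E
```

```text
scene 1045 circ [660.8  95.2] dia 58.9 bbox c [661.   95.2] z [63.4 64.9 70.7]
top 536 circ [660.9  95. ] dia 58.3 bbox c [661.  95.] z [63.1 65.1 71.2]
scene 402 circ [447.6 -76. ] dia 47.0 bbox c [447.7 -76.4] z [48.1 50.  56.4]
top 125 circ [445.4 -68.9] dia 41.6 bbox c [445.3 -66.8] z [48.3 49.7 53.5]
tcp [ 0.4461 -0.0798  0.1103] op 0.999 F [ 0.  -0.3  0. ]
scene 0.15 30 [[0.495, -0.09, 0.162], [0.501, -0.082, 0.167], [0.502, -0.075, 0.169]]
scene 0.17 179 [[0.494, -0.092, 0.171], [0.502, -0.082, 0.187], [0.521, -0.07, 0.21]]
top 0.17 25 [[0.384, -0.079, 0.189], [0.4, -0.073, 0.206], [0.404, -0.065, 0.209]]
shift [-6.000e-04 -1.000e-04  1.352e-01] y-az deg -3.5 tcp [ 0.4456 -0.0801  0.1102] zaxis [ 2.e-04  2.e-04 -1.e+00]
```

The 58 mm saw stands on its pad but 2.7 mm short in x. I'll mend that at the end. After gripping, the saw–TCP x offset is about 0. Now the 47 mm saw.

>>> carry_out --pt "0.002 0.001 0.04 0 0 0 1" --pt "0.002 0.001 0.09 0 0 0 1" --pt "0.002 0.001 0.12 0 0 0 1" --pt "0.002 0.001 0.135 0 0 0 1" --pt "0.002 0.001 0.135 0 0 0 1" --pt "0.002 0.001 0.135 0 0 0 0" --pt "0.002 0.001 0.135 0 0 0 0" --pt "0.002 0.001 0.135 0 0 0 0" --pt "0.002 0.001 0.135 0 0 0 0" --pt "0.002 0.001 0.135 0 0 0 0"

```text
clock: 12.1
eef_pos: [0.4469, -0.0787, -0.0237]
ee_rot: [[0.062, 0.998, 0.002], [0.998, -0.062, -0.0], [-0.0, 0.002, -1.0]]
wrist_force: [-1.2, 0.2, 7.0]
opening: 0.544
grip_force: 40.5
```

```bash
python3 - <<'E'
from h import *
stand(.4474,-.0771,0,.047)
shift(.6584,.008,.1)
E
```

```text
scene 93 circ [454.2 -73.9] dia 55.6 bbox c [454.4 -76.4] z [47.7 49.5 55.8]
top 3
shift [ 0.0997  0.206  -0.1234] y-az deg -3.56 tcp [ 0.4468 -0.0787 -0.0237] zaxis [ 1.6e-03 -2.0e-04 -1.0e+00]
```

>>> carry_out --pt "0 0 -0.03 0 0 0 0" --pt "0 0 -0.08 0 0 0 0" --pt "0.015 0.03 -0.11 0 0 0 0" --pt "0.035 0.07 -0.12 0 0 0 0" --pt "0.06 0.12 -0.12 0 0 0 0" --pt "0.08 0.16 -0.12 0 0 0 0" --pt "0.095 0.19 -0.12 0 0 0 0" --pt "0.101 0.206 -0.11 0 0 0 0" --pt "0.101 0.206 -0.08 0 0 0 0" --pt "0.101 0.206 -0.05 0 0 0 0" --pt "0.101 0.206 -0.03 0 0 0 0" --pt "0.101 0.206 -0.025 0 0 0 0" --pt "0.101 0.206 -0.025 0 0 0 0" --pt "0.101 0.206 -0.025 0 0 0 0"

```text
clock: 13.95
eef_pos: [0.6591, 0.0095, 0.0014]
ee_rot: [[0.062, 0.998, 0.002], [0.998, -0.062, 0.0], [0.0, 0.002, -1.0]]
wrist_force: [0.8, 1.0, -1.2]
opening: 0.543
grip_force: 41.7
```

```bash
python3 - <<'E'
from h import *
shift(.6582,.0092,-.0095)
rim(.6586,.011,.075,.047)
E
```

```text
shift [-0.0004 -0.0009  0.0109] y-az deg -3.55 tcp [0.6591 0.0095 0.0014] zaxis [ 2.1e-03  2.0e-04 -1.0e+00]
tcp [0.6591 0.0095 0.0014] z 0.0014 F [ 0.8  1.  -1.2]
scene 239 bbox [[0.6469, -0.0119, 0.0272], [0.6856, 0.029, 0.0764]] 90 top bbox [[0.6438, -0.012, 0.0711], [0.6791, 0.0111, 0.0769]]
top 58 bbox [[0.6412, -0.0115, 0.0238], [0.6673, 0.0348, 0.077]] 20 top bbox [[0.6452, -0.0109, 0.0711], [0.6602, 0.0324, 0.0774]]
```

>>> carry_out --pt "-0.0004 -0.0009 0.006 0 0 0 0" --pt "-0.0004 -0.0009 0.011 0 0 0 0" --pt "-0.0004 -0.0009 0.011 0 0 0 0" --pt "-0.0004 -0.0009 0.011 0 0 0 0" --pt "-0.0004 -0.0009 0.011 0 0 0 1" --pt "-0.0004 -0.0009 0.011 0 0 0 1" --pt "-0.0004 -0.0009 0.011 0 0 0 1" --pt "0 -0.001 -0.03 0 0 0 1" --pt "0 -0.001 -0.08 0 0 0 1" --pt "0.025 -0.02 -0.11 0 0 0 1" --pt "0.065 -0.055 -0.11 0 0 0 1" --pt "0.105 -0.09 -0.11 0 0 0 1" --pt "0.145 -0.125 -0.11 0 0 0 1" --pt "0.185 -0.16 -0.11 0 0 0 1" --pt "0.225 -0.195 -0.11 0 0 0 1" --pt "0.255 -0.222 -0.11 0 0 0 1" --pt "0.267 -0.2345 -0.11 0 0 0 1" --pt "0.267 -0.2345 -0.11 0 0 0 1" --pt "0.267 -0.2345 -0.11 0 0 0 1"

```text
clock: 16.42
eef_pos: [0.4421, 0.2886, 0.1101]
ee_rot: [[0.065, 0.998, 0.001], [0.998, -0.065, -0.001], [-0.001, 0.001, -1.0]]
wrist_force: [-0.0, -0.3, 0.7]
opening: 1.001
grip_force: 0.0
```

```bash
python3 - <<'E'
from h import *
stand(.6586,.011,.015,.047)
stand(.4412,.2922,0,.036)
list(fingers(.441,.292,(.12,.15,.17,.21)))
shift(.4408,.2905,-.023)
E
```

```text
scene 717 circ [658.   10.9] dia 47.2 bbox c [658.1  10.8] z [63.3 64.9 71.1]
top 351 circ [658.3  10. ] dia 47.2 bbox c [658.6  10.8] z [63.3 65.3 71.4]
scene 214 circ [442.3 293.1] dia 37.6 bbox c [442.4 291.8] z [47.1 50.4 56.9]
top 224 circ [441.2 292. ] dia 35.9 bbox c [441.  292.3] z [48.2 50.5 57.5]
tcp [0.4417 0.2891 0.1102] op 0.997 F [-0.1 -0.3  0.5]
scene 0.15 104 [[0.398, 0.278, 0.157], [0.4, 0.289, 0.165], [0.498, 0.302, 0.17]]
scene 0.17 492 [[0.379, 0.273, 0.171], [0.49, 0.285, 0.191], [0.517, 0.302, 0.21]]
top 0.15 12 [[0.389, 0.275, 0.164], [0.485, 0.28, 0.167], [0.496, 0.289, 0.17]]
top 0.17 255 [[0.382, 0.273, 0.172], [0.485, 0.283, 0.206], [0.505, 0.299, 0.21]]
shift [ 0.0008 -0.0006  0.1333] y-az deg -3.65 tcp [0.4413 0.2896 0.1103] zaxis [ 2.e-04 -2.e-04 -1.e+00]
```

The 47 mm saw is within 1 mm. Now the 36 mm saw.

>>> carry_out --pt "0.001 0 0.04 0 0 0 1" --pt "0.001 0 0.09 0 0 0 1" --pt "0.001 0 0.12 0 0 0 1" --pt "0.001 0 0.133 0 0 0 1" --pt "0.001 0 0.133 0 0 0 1" --pt "0.001 0 0.133 0 0 0 0" --pt "0.001 0 0.133 0 0 0 0" --pt "0.001 0 0.133 0 0 0 0" --pt "0.001 0 0.133 0 0 0 0" --pt "0.001 0 0.133 0 0 0 0" --pt "0.001 0 0.133 0 0 0 0"

```text
clock: 18.1
eef_pos: [0.4413, 0.2918, -0.0217]
ee_rot: [[0.062, 0.998, 0.001], [0.998, -0.062, 0.001], [0.001, 0.001, -1.0]]
wrist_force: [-1.1, -0.3, 5.1]
opening: 0.412
grip_force: 39.4
```

```bash
python3 - <<'E'
from h import *
s=ctrl.get_state();print(s["eef_pos"])
shift(.6529,-.074-(.2922-s["eef_pos"][1]),.1)
E
```

```text
[ 0.44126216  0.29179411 -0.02166276]
shift [-0.3522  0.2341 -0.1217] y-az deg -3.56 tcp [ 0.4413  0.2918 -0.0217] zaxis [ 1.4e-03  8.0e-04 -1.0e+00]
```

>>> carry_out --pt "0 0 -0.03 0 0 0 0" --pt "0 0 -0.08 0 0 0 0" --pt "-0.03 0.02 -0.11 0 0 0 0" --pt "-0.075 0.05 -0.12 0 0 0 0" --pt "-0.12 0.08 -0.12 0 0 0 0" --pt "-0.165 0.11 -0.12 0 0 0 0" --pt "-0.21 0.14 -0.12 0 0 0 0" --pt "-0.255 0.17 -0.12 0 0 0 0" --pt "-0.3 0.2 -0.12 0 0 0 0" --pt "-0.335 0.223 -0.12 0 0 0 0" --pt "-0.352 0.234 -0.11 0 0 0 0" --pt "-0.352 0.234 -0.08 0 0 0 0" --pt "-0.352 0.234 -0.05 0 0 0 0" --pt "-0.352 0.234 -0.03 0 0 0 0" --pt "-0.352 0.234 -0.025 0 0 0 0" --pt "-0.352 0.234 -0.025 0 0 0 0" --pt "-0.352 0.234 -0.025 0 0 0 0"

```text
clock: 20.23
eef_pos: [0.6535, -0.0742, 0.0034]
ee_rot: [[0.062, 0.998, 0.002], [0.998, -0.062, -0.0], [0.0, 0.002, -1.0]]
wrist_force: [-0.5, -0.4, -1.2]
opening: 0.412
grip_force: 40.1
```

```bash
python3 - <<'E'
from h import *
shift(.6529,-.0744,-.007)
rim(.6533,-.074,.075,.036)
E
```

```text
shift [-0.0003 -0.0006  0.0104] y-az deg -3.54 tcp [ 0.6535 -0.0742  0.0034] zaxis [ 2.1e-03 -1.0e-04 -1.0e+00]
tcp [ 0.6535 -0.0742  0.0034] z 0.0034 F [-0.5 -0.4 -1.2]
scene 76 bbox [[0.6452, -0.0907, 0.0155], [0.6688, -0.0536, 0.076]] 12 top bbox [[0.6497, -0.0707, 0.0718], [0.6684, -0.0553, 0.0763]]
top 42 bbox [[0.6314, -0.0653, 0.0161], [0.673, -0.0553, 0.0762]] 11 top bbox [[0.6446, -0.0586, 0.0733], [0.6602, -0.0563, 0.0764]]
```

>>> carry_out --pt "-0.0008 -0.0003 0.006 0 0 0 0" --pt "-0.0008 -0.0003 0.011 0 0 0 0" --pt "-0.0008 -0.0003 0.011 0 0 0 0" --pt "-0.0008 -0.0003 0.011 0 0 0 0" --pt "-0.0008 -0.0003 0.011 0 0 0 1" --pt "-0.0008 -0.0003 0.011 0 0 0 1" --pt "-0.0008 -0.0003 0.011 0 0 0 1" --pt "0 0 -0.03 0 0 0 1" --pt "0 0 -0.08 0 0 0 1" --pt "0.025 -0.033 -0.11 0 0 0 1" --pt "0.06 -0.078 -0.11 0 0 0 1" --pt "0.095 -0.124 -0.11 0 0 0 1" --pt "0.125 -0.163 -0.11 0 0 0 1" --pt "0.142 -0.185 -0.11 0 0 0 1" --pt "0.148 -0.193 -0.11 0 0 0 1" --pt "0.148 -0.193 -0.11 0 0 0 1" --pt "0.148 -0.193 -0.11 0 0 0 1"

```text
clock: 22.45
eef_pos: [0.4704, 0.0844, 0.1123]
ee_rot: [[0.064, 0.998, 0.001], [0.998, -0.064, -0.0], [-0.0, 0.001, -1.0]]
wrist_force: [1.0, -0.6, 0.5]
opening: 1.004
grip_force: 0.0
```

```bash
python3 - <<'E'
from h import *
stand(.6533,-.074,.015,.036)
stand(.4700,.0856,0,.025)
shift(.4697,.085,-.021)
E
```

```text
scene 425 circ [652.7 -73.9] dia 36.1 bbox c [653.3 -74.3] z [63.3 65.  71.4]
top 209 circ [653.2 -74. ] dia 36.5 bbox c [653.4 -73.6] z [63.2 65.6 72. ]
scene 124 circ [470.2  86.4] dia 24.4 bbox c [471.6  86.5] z [46.8 51.6 57.1]
top 0
shift [ 4.000e-04 -1.000e-04  1.332e-01] y-az deg -3.65 tcp [0.4697 0.0846 0.1122] zaxis [ 2.e-04 -0.e+00 -1.e+00]
```

The 36 mm saw is spot on. Now the 25 mm saw.

>>> carry_out --pt "0.001 0 0.04 0 0 0 1" --pt "0.001 0 0.09 0 0 0 1" --pt "0.001 0 0.12 0 0 0 1" --pt "0.001 0 0.133 0 0 0 1" --pt "0.001 0 0.133 0 0 0 1" --pt "0.001 0 0.133 0 0 0 0" --pt "0.001 0 0.133 0 0 0 0" --pt "0.001 0 0.133 0 0 0 0" --pt "0.001 0 0.133 0 0 0 0" --pt "0.001 0 0.133 0 0 0 0" --pt "0.001 0 0.133 0 0 0 0" --pt "0.001 0 0.133 0 0 0 0" --newtons 35

```text
clock: 24.15
eef_pos: [0.4695, 0.0863, -0.02]
ee_rot: [[0.062, 0.998, 0.001], [0.998, -0.062, 0.0], [0.0, 0.001, -1.0]]
wrist_force: [-0.8, -1.1, 5.6]
opening: 0.283
grip_force: 34.0
```

```bash
python3 - <<'E'
from h import *
s=ctrl.get_state()
shift(.6477,-.1588-(.0857-s["eef_pos"][1]),.1)
E
```

```text
shift [-0.233   0.1932 -0.1198] y-az deg -3.56 tcp [ 0.4695  0.0863 -0.02  ] zaxis [ 1.2e-03  1.0e-04 -1.0e+00]
```

>>> carry_out --pt "0 0 -0.03 0 0 0 0" --pt "0 0 -0.08 0 0 0 0" --pt "-0.02 0.016 -0.11 0 0 0 0" --pt "-0.055 0.045 -0.12 0 0 0 0" --pt "-0.095 0.078 -0.12 0 0 0 0" --pt "-0.135 0.112 -0.12 0 0 0 0" --pt "-0.175 0.145 -0.12 0 0 0 0" --pt "-0.21 0.174 -0.12 0 0 0 0" --pt "-0.228 0.189 -0.12 0 0 0 0" --pt "-0.233 0.193 -0.11 0 0 0 0" --pt "-0.233 0.193 -0.08 0 0 0 0" --pt "-0.233 0.193 -0.05 0 0 0 0" --pt "-0.233 0.193 -0.03 0 0 0 0" --pt "-0.233 0.193 -0.025 0 0 0 0" --pt "-0.233 0.193 -0.025 0 0 0 0" --pt "-0.233 0.193 -0.025 0 0 0 0"

```text
clock: 26.15
eef_pos: [0.6482, -0.1582, 0.0054]
ee_rot: [[0.062, 0.998, 0.002], [0.998, -0.062, -0.0], [-0.0, 0.002, -1.0]]
wrist_force: [0.2, -0.0, 0.7]
opening: 0.28
grip_force: 34.5
```

```bash
python3 - <<'E'
from h import *
shift(.6477,-.1582,-.005)
rim(.648,-.1588,.075,.025)
E
```

```text
shift [-0.0001 -0.0005  0.0104] y-az deg -3.55 tcp [ 0.6482 -0.1582  0.0054] zaxis [ 1.9e-03 -3.0e-04 -1.0e+00]
tcp [ 0.6482 -0.1582  0.0054] z 0.0054 F [ 0.2 -0.   0.7]
scene 82 bbox [[0.6327, -0.1523, 0.0249], [0.6672, -0.1449, 0.0758]] 2 top bbox [[0.6328, -0.1465, 0.0756], [0.6352, -0.1464, 0.0768]]
top 31 bbox [[0.6305, -0.1532, 0.0152], [0.6658, -0.1429, 0.0664]] 0 top bbox
```

>>> carry_out --pt "-0.0005 -0.0005 0.006 0 0 0 0" --pt "-0.0005 -0.0005 0.011 0 0 0 0" --pt "-0.0005 -0.0005 0.011 0 0 0 0" --pt "-0.0005 -0.0005 0.011 0 0 0 0" --pt "-0.0005 -0.0005 0.011 0 0 0 1" --pt "-0.0005 -0.0005 0.011 0 0 0 1" --pt "-0.0005 -0.0005 0.011 0 0 0 1" --pt "0 0 -0.03 0 0 0 1" --pt "0 0 -0.08 0 0 0 1" --pt "0.03 0 -0.11 0 0 0 1" --pt "0.085 -0.001 -0.11 0 0 0 1" --pt "0.14 -0.001 -0.11 0 0 0 1" --pt "0.195 -0.002 -0.11 0 0 0 1" --pt "0.235 -0.002 -0.11 0 0 0 1" --pt "0.252 -0.0024 -0.11 0 0 0 1" --pt "0.252 -0.0024 -0.11 0 0 0 1" --pt "0.252 -0.0024 -0.11 0 0 0 1" --pt "0.252 -0.0024 -0.11 0 0 0 1"

```text
clock: 28.5
eef_pos: [0.6606, 0.0903, 0.114]
ee_rot: [[0.066, 0.998, -0.0], [0.998, -0.066, -0.002], [-0.002, -0.0, -1.0]]
wrist_force: [0.1, -0.7, -0.6]
opening: 1.001
grip_force: 0.0
```

```bash
python3 - <<'E'
from h import *
stand(.648,-.1588,.015,.025)
shift(.6632,.0942,-.009)
E
```

```text
scene 219 circ [ 647.2 -158.9] dia 24.7 bbox c [ 648.4 -159. ] z [62.7 67.  71.8]
top 0
shift [0.0031 0.0024 0.1232] y-az deg -3.7 tcp [0.6606 0.0914 0.1142] zaxis [-2.e-04 -9.e-04 -1.e+00]
```

The 25 mm saw is centred. Mending the 58 mm: close on it with the gripper centred 2.5 mm farther out, so the fingers centre it.

>>> carry_out --pt "0.003 0.0024 0.04 0 0 0 1" --pt "0.003 0.0024 0.08 0 0 0 1" --pt "0.003 0.0024 0.105 0 0 0 1" --pt "0.003 0.0024 0.12 0 0 0 1" --pt "0.003 0.0024 0.12 0 0 0 1" --pt "0.003 0.0024 0.12 0 0 0 1" --pt "0.003 0.0024 0.12 0 0 0 0" --pt "0.003 0.0024 0.12 0 0 0 0" --pt "0.003 0.0024 0.12 0 0 0 0" --pt "0.003 0.0024 0.12 0 0 0 0" --pt "0.003 0.0024 0.12 0 0 0 0" --newtons 25

```text
clock: 29.98
eef_pos: [0.6633, 0.0965, -0.0046]
ee_rot: [[0.062, 0.998, 0.001], [0.998, -0.062, -0.0], [-0.0, 0.001, -1.0]]
wrist_force: [-0.8, 0.2, 6.2]
opening: 0.674
grip_force: 27.0
```

```bash
python3 - <<'E'
from h import *
shift(.6632,.0942,-.006)
rim(.6636,.0958,.065,.058)
E
```

```text
shift [-0.0023  0.      0.0014] y-az deg -3.55 tcp [ 0.6633  0.0965 -0.0046] zaxis [ 7.e-04 -1.e-04 -1.e+00]
tcp [ 0.6633  0.0965 -0.0046] z -0.0046 F [-0.8  0.2  6.2]
scene 795 bbox [[0.6351, 0.0631, 0.0111], [0.6984, 0.1073, 0.0668]] 428 top bbox [[0.6306, 0.0664, 0.0611], [0.6984, 0.1072, 0.068]]
```

>>> carry_out --pt "0.0005 0 0 0 0 0 0" --pt "0.0005 0 0 0 0 0 1" --pt "0.0005 0 0 0 0 0 1" --pt "0.0005 0 0 0 0 0 1" --pt "0.0005 0 0 0 0 0 1" --pt "0 0 -0.04 0 0 0 1" --pt "0 0 -0.09 0 0 0 1" --pt "0 -0.02 -0.14 0 0 0 1" --pt "0.03 -0.07 -0.16 0 0 0 1" --pt "0.06 -0.12 -0.16 0 0 0 1" --pt "0.09 -0.17 -0.16 0 0 0 1" --pt "0.12 -0.2 -0.16 0 0 0 1" --pt "0.12 -0.2 -0.16 0 0 0 1" --pt "0.12 -0.2 -0.16 0 0 0 1"

```text
clock: 31.82
eef_pos: [0.4714, 0.2281, 0.1544]
ee_rot: [[0.062, 0.998, 0.001], [0.998, -0.062, -0.0], [-0.0, 0.001, -1.0]]
wrist_force: [1.0, -0.5, 0.5]
opening: 0.999
grip_force: 0.0
```

```bash
python3 - <<'E'
from h import *
for x,y,D in((.648,-.1588,.025),(.6533,-.074,.036),(.6586,.011,.047),(.6636,.0958,.058)):
    print(x,y,D); stand(x,y,.015,D)
p,d=capture("scene");q,d=capture("top")
cv2.imwrite("pics/end.png",np.vstack([cv2.resize(p[210:340,160:480,::-1],None,fx=2.2,fy=2.2),cv2.resize(q[70:200,200:520,::-1],None,fx=2.2,fy=2.2)]))
E
```

```text
0.648 -0.1588 0.025
scene 215 circ [ 646.6 -159. ] dia 25.1 bbox c [ 647.7 -159. ] z [62.9 67.9 71.9]
top 108 circ [ 647.6 -159. ] dia 25.3 bbox c [ 647.3 -159.2] z [61.8 67.7 72.6]
0.6533 -0.074 0.036
scene 431 circ [652.5 -73.7] dia 36.1 bbox c [652.8 -74.3] z [62.9 65.  71.5]
top 208 circ [653.  -74.1] dia 36.3 bbox c [653.1 -73.7] z [63.1 65.6 72. ]
0.6586 0.011 0.047
scene 712 circ [657.8  11.2] dia 47.7 bbox c [658.2  11. ] z [63.3 64.9 71. ]
top 355 circ [658.   10.3] dia 47.4 bbox c [658.3  10.7] z [63.  65.2 71.3]
0.6636 0.0958 0.058
scene 1054 circ [663.9  95. ] dia 58.7 bbox c [663.7  94.8] z [63.3 64.9 70.9]
top 531 circ [664.   94.9] dia 58.2 bbox c [663.4  94.4] z [63.2 65.1 70.6]
```

View pics/end.png

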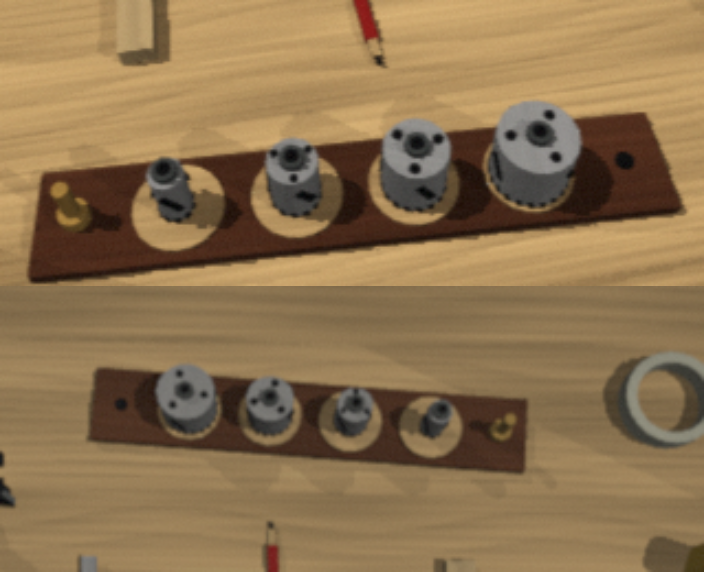

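The final views show all four saws hub up on their pads, 25, 36, 47 and 58 mm in order from the post (70,210) to the plug (625,160). Each is within about 1 mm of its pad centre, and the gripper is clear.

```bash
python3 -c "
from station import ctrl
print(ctrl.sign_off())"
```

```text
the job is handed in; nothing more can be done
None
```

The job is handed in: all four hole saws stand hub up on their pads in order of diameter from the brass post, each within about 1 mm of its pad's centre in the last camera check, after about 32 s of the 90 s allowed.

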